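Feed one bearing and slide it to the green pad

ROBOT

A 7-joint arm with a two-finger parallel gripper is mounted at the origin on the work surface. World frame = base frame: x ahead of the robot, y to its left, z up, the work surface at z = 0. Lengths are in m, angles in rad, forces in N, time in s.
With the tool pointing down it reaches from about 0.4 to 0.85 m from the base axis. Payload 6.9 kg.
Tool frame: the origin (TCP) lies midway between the tips of the shut fingers; the grasp point (between the pads) lies behind it (ctrl.pinch_z is the z of the grasp point in the tool frame, in m); z points along the fingers, y is the direction in which the jaws open and shut (so a half turn about z gives the same grasp; the last joint's range is limited). The gripper opens to 85 mm and grips with 20 to 120 N. Pads are 22 mm wide; open, the fingers measure 114 mm over their backs; the gripper's body (76 mm by 85 mm) begins 54 mm behind the grasp point. The pads swing forward as they close: fully open they stand 13 mm farther back than shut.
Start: joints at [1.315, 0.507, -0.238, 1.5, 0.126, 1.149, -0.155], TCP at [0.221, -0.585, 0.231] pointing down, gripper open.
Joint ranges: [-3.08, 3.08], [-0.24, 2.05], [-1.43, 1.35], [0, 2.5], [-1.52, 4.66], [0.17, 1.96], [-2.89, 2.89]. Speed limits (rad/s): [2.39, 2.39, 3.14, 3.14, 3.14, 3.14, 3.14].

INTERFACE

Orientations are given as a unit quaternion [w, x, y, z].
In Python, from station import ctrl, get_state, vision, ticket, models gives the robot as it stands. Calls block until the motion is done:
- ctrl.movep(position, orientation): joint-space move of the TCP to a pose.
- ctrl.movel(position, frame=None, max_speed=0.15): straight line of the TCP; frame=None keeps the orientation; max_speed is the mean speed in m/s.
- ctrl.set_joints(angles): joint-space move.
- ctrl.ungrasp() and ctrl.close_gripper(force=None): open the fingers fully, or close them until they stop; force is the grip in N (None keeps the last).
- ctrl.pause(seconds).
- ctrl.ik(position, orientation): joint angles nearest the present ones, or None.
- get_state(): the state.
- vision.grab_frame(name): name is "scene" or "side" or "wrist"; returns (picture, depth): 384x512x3 uint8, blue, green, red; 384x512 float32, m along the optical axis (not along the pixel's ray), 0 where there is no reading.
- vision.camera_info(name): a dict with "mtx" (3x3 intrinsics, pixels), "R" (3x3) and "t" (3): a world point X has camera coordinates R X + t; the wrist camera has in their place "hand_eye" (4x4, takes a point from camera to tool coordinates, whose origin is the TCP and whose axes are the flange's). Camera axes: x right, y down, z forward; pixel columns grow to the right and rows downward; lengths in m; the calibration is good to about 2 mm. The wrist camera is an equidistant fisheye: a pixel r from the principal point sees the ray r / f radians off the axis. A picture is of the moment at which its call begins: read the wrist's pose just before it. camera_info takes no time and is no camera call.
A pose or a line that the arm cannot do raises ctrl.Unreachable and nothing moves.
- ticket.close_job(): hands the job in, once; it reports no verdict.
Trained networks look in the newest picture that a camera, given by its name, has taken for a name from the list of things; names that differ only in an ending like _2 or _b are one class to them, and where a whole thing is asked for, a point or a joint stands for the part that bears it (a point fixed in the world has none). Each returns a list of dicts, best first, with "p" (0 to 1); they miss things now and then, are a little off and sometimes report something else, mostly with a low value. They report only what shows in the picture. A call takes as long as a camera call. They do not tell look-alikes from the thing itself.
- models.recognise(camera, target): "point" ([column, row] in pixels, amid what is visible of it).
- models.masks_of(camera, target): "mask" (384x512 bool, what is visible of it) and "point" ([column, row] in pixels, amid what is visible of it).
The state is a dict: "time": time; "qpos": joint angles; "qd": joint speeds; "tau": joint torques, N m; "tcp_pos": TCP position; "eef_rot": TCP orientation; "contact_force": force on the tool from outside, world axes, zero at the start; "wrist_torque": the same for the moment, N m; "width": finger opening in m.
Only numpy, scipy, OpenCV 4.12 (cv2) and the standard library are available. Lean on these libraries where they do the work, as an engineer would, in place of code of your own. Each camera call takes 0.05 s, during which the arm holds its last target. There are 200 camera calls.

TASK

Press the orange plunger of the bearing dispenser all the way down once and let it spring back up, so that a single bearing comes out into the trough. Then push that bearing along the trough with a fingertip until it lies on the green pad, and leave it there. Only press and push: do not pick up any bearing, feed no second one, and leave the other things on the bench alone.

Things in the scene. Friction and masses are not known exactly. Their poses are not given: they have to be found in the camera images.
- dispenser: Bearing dispenser, grey and aluminium, fixed to the bench. Origin on the bench top (z = 0) under its magazine's centre, z up. Along its own x: orange-headed plunger at +60 mm; open-topped magazine (50 mm square, top 60 mm above the bench, front face at x = -22.5) at 0; on the -x side a trough along its y axis. Lever housing under the plunger: top 48 mm (collar 53) above the bench.
- plunger (a joint): Plunger travel, m: 0 = up, 0.033 = fully down (hard stop). Moves straight down; its spring takes 4 N to start, 8 N at the bottom, and lifts it again. A press drives a blade 1.6 times as far, shoving the lowest bearing in the dispenser's -x direction into the middle of the trough; as it rises the next one drops, so each further press feeds another. It needs 27 mm or more; the stop is solid.
- plunger_top (a point): Centre of the top face of the plunger's flat orange round head (36 mm across, 10 mm thick); 100 mm above the bench when up. It moves with the plunger.
- outlet (a point): Middle of the trough, on its flat deck 8 mm above the bench, in front of the magazine (dispenser x = -48.5, y = 0); a fed bearing stops within about 10 mm of it. Trough: 52 mm wide between fences only 5 mm higher than the deck, 189 mm long between equally low end stops (inner faces at y = +94.5 and -94.5). A coloured pad fills each end.
- bearing_1: Lowest bearing in the magazine, the one that a press feeds out: steel ball bearing with black seals, 35 mm outside diameter, 16 mm thick, about 60 g, lying flat; the bore is closed. Origin at the centre of its underside, z axis along its bore. It slides easily on the smooth deck.
- bearing_2: Second bearing of the stack, same kind; must stay in the magazine (it drops into the lowest place).
- bearing_3: Third, uppermost bearing of the stack, same kind; must stay in the magazine.
- green_pad: Green pad inlaid in one end of the trough (which end varies): the target. 52 mm across the trough, 45 mm along it; origin at its centre on the deck, 72 mm along the trough from the outlet. Under 1 mm thick, no obstacle. The end stop is at its outer edge: a bearing pushed against the stop lies 5 mm beyond the pad's centre.
- red_pad: Red pad of the same size inlaid in the other end of the trough: not the target.
- top_cap: blue fork top cap, 30 mm across, 20 mm tall, standing beside the dispenser; loose bystander, origin at its underside centre.
- bushing: brass bushing sleeve, 32 mm outside, 22 mm tall, standing beside the dispenser; loose bystander, origin at its underside centre.
- socket: steel socket, 26 mm across, 38 mm tall, standing beside the dispenser; loose bystander, origin at its underside centre.
- screwdriver: screwdriver lying on the bench; loose bystander, origin at its underside (on the handle/shaft axis).
- wrench: wrench lying on the bench; loose bystander, origin at its underside (on the handle/shaft axis).
- grease_jar: yellow grease jar with white lid, 68 mm across, 70 mm tall; loose bystander, origin at its underside centre.
- oil_bottle: black oil bottle with red cap, 56 mm across, 170 mm tall; loose bystander, origin at its underside centre.
Mind the look-alikes: they are no part of the job. Leave any pink, red or turquoise look-alike of the bearing_3 alone.

How it is judged:
On the way, in this order (a step that is already met when the one before it is completed fails the run):
1. the plunger is pressed fully down (at least 27 of 33 mm) (value of joint plunger above 0.027 m), for 0.05 s.
2. the plunger is back up and one bearing lies in the trough (value of joint plunger below 0.005 m and x of bearing_1 in the frame of dispenser below -0.036 m), for 0.2 s.
At the end, for the whole second after the job is handed in: The fed bearing lies flat and still on the deck with its centre within 13 mm of the green pad's centre, the plunger is up (within 5 mm), and the other two bearings are still in the magazine (horizontal distance between bearing_1 and green_pad below 0.013 m and z of bearing_1 in the frame of dispenser below 0.012 m and angle between bearing_1's own z axis and vertical below 0.12 rad and linear speed of bearing_1 below 0.01 m/s and value of joint plunger below 0.005 m and x of bearing_2 in the frame of dispenser between -0.01 and 0.01 m and z of bearing_2 in the frame of dispenser below 0.032 m and x of bearing_3 in the frame of dispenser between -0.01 and 0.01 m and z of bearing_3 in the frame of dispenser below 0.048 m); the robot touches nothing.
It fails at once if a second bearing is fed out of the magazine (x of any of bearing_2, bearing_3 in the frame of dispenser below -0.02 m).
It fails at once if a bearing is lifted (height (world z) of bearing_1 above 0.02 m or height (world z) of bearing_2 above 0.036 m or height (world z) of bearing_3 above 0.052 m).
It fails at once if a bystander is moved by more than 20 mm (distance of any of top_cap, bushing, socket, screwdriver, wrench, grease_jar, oil_bottle from where it was at the start of the episode above 0.02 m).
It also fails if it takes over 43 s, if anything falls off the work surface, if the arm or the gripper's body presses on something with over 40 N, if the wrist force passes 120 N, or if a joint passes its speed limit or range.

## Working session

There is one attempt and no reset: what is moved stays moved. The work goes in short steps, each a Python script; the robot and the scene stay as the last script left them, time stands still between calls to the robot, and variables do not carry over. Pictures are saved under pics/ and viewed, about 8 in all and at most 12, crops included, and the job is handed in when it is done.

```bash
mkdir -p pics && cat > h.py <<'E'
import numpy as np, cv2
from station import ctrl, get_state, vision, ticket, models
def world(cam,u,v,d):
    c=vision.camera_info(cam);p=np.linalg.inv(np.array(c["mtx"]))@np.array([u,v,1.])*d
    return np.array(c["R"]).T@(p-np.array(c["t"]))
def onplane(cam,u,v,z):
    c=vision.camera_info(cam);R=np.array(c["R"]);o=-R.T@np.array(c["t"])
    r=R.T@np.linalg.inv(np.array(c["mtx"]))@np.array([u,v,1.]);return o+r*(z-o[2])/r[2]
E
python3 - <<'E'
from h import *
ims=[]
for cam in("scene","side"):
    im,d=vision.grab_frame(cam);cv2.imwrite(f"pics/{cam}0.png",im);np.save(f"{cam}0.npy",d)
    for t in("plunger_top","bearing_1","green_pad","red_pad","dispenser"):
        for r in models.masks_of(cam,t)[:3]:
            u,v=r["point"];m=r["mask"];ys,xs=np.nonzero(m&(d>0))
            P=np.array([world(cam,x,y,d[y,x]) for x,y in zip(xs,ys)]) if len(xs) else np.zeros((1,3))
            print(cam,t,round(r["p"],2),np.round([u,v]),m.sum(),np.round(np.median(P,0),3),np.round(P.max(0),3))
s=get_state();print(s["eef_rot"],s["time"],s["width"])
E
```

```text
scene plunger_top 0.6 [216. 204.] 163 [ 0.509 -0.086  0.099] [ 0.524 -0.067  0.102]
scene plunger_top 0.29 [180. 291.] 891 [ 0.602 -0.327  0.109] [ 0.617 -0.28   0.172]
scene bearing_1 0.66 [221. 270.] 158 [ 0.603 -0.199  0.015] [ 0.619 -0.181  0.019]
scene bearing_1 0.61 [244. 213.] 117 [ 0.556 -0.052  0.056] [ 0.573 -0.035  0.059]
scene bearing_1 0.41 [202. 196.] 118 [ 0.41  -0.055  0.014] [ 0.424 -0.036  0.019]
scene green_pad 0.48 [258. 200.] 222 [0.559 0.034 0.008] [0.591 0.061 0.012]
scene red_pad 0.58 [258. 247.] 279 [ 0.635 -0.087  0.008] [ 0.666 -0.058  0.013]
scene dispenser 0.92 [245. 219.] 2166 [ 0.566 -0.072  0.011] [0.678 0.081 0.102]
side plunger_top 0.72 [287. 186.] 116 [ 0.504 -0.078  0.101] [ 0.532 -0.064  0.107]
side bearing_1 0.68 [314. 226.] 79 [ 0.405 -0.044  0.019] [ 0.419 -0.033  0.024]
side bearing_1 0.64 [270. 209.] 1608 [ 0.54  -0.047  0.016] [0.674 0.077 0.107]
side bearing_1 0.46 [265. 195.] 70 [ 0.559 -0.052  0.059] [ 0.576 -0.034  0.063]
side green_pad 0.73 [250. 227.] 157 [0.563 0.033 0.012] [0.589 0.06  0.018]
side red_pad 0.75 [345. 163.] 216 [ 0.444 -0.39   0.009] [ 0.558 -0.362  0.017]
side red_pad 0.6 [248. 192.] 165 [ 0.639 -0.089  0.012] [ 0.671 -0.06   0.017]
side red_pad 0.19 [226. 223.] 120 [0.634 0.061 0.018] [0.651 0.078 0.028]
side dispenser 0.9 [269. 207.] 1752 [ 0.544 -0.05   0.017] [0.679 0.077 0.107]
[1.46898183e-05 9.83773756e-01 1.79413479e-01 2.40523906e-06] 0.6 0.08551589972124818
```

```bash
python3 -c "
import cv2,numpy as np
a=cv2.imread('pics/scene0.png');b=cv2.imread('pics/side0.png')
cv2.imwrite('pics/both0.png',cv2.resize(np.vstack([a,b]),None,fx=.78,fy=.78))"
```

```text
(no output)
```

View pics/scene0.png

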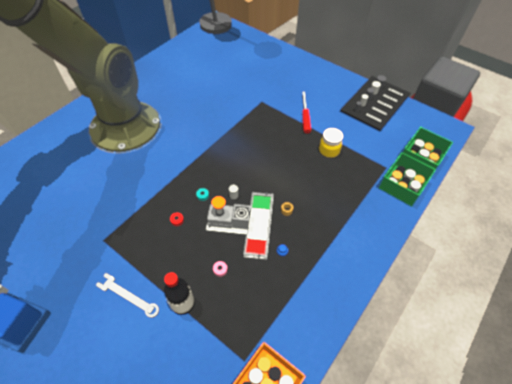

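The scene shows the dispenser at about (240,215). The plunger is at (218,203), the magazine at (241,213), the green pad at (262,201) and the red pad at (257,247). The bearing look-alikes are loose rings: teal (202,194), red (176,218) and pink (220,268). The real stack is the one in the magazine. Next I'll go above it with shut fingers and take a close look.

```bash
cat >> h.py <<'E'
from scipy.spatial.transform import Rotation as Ro
def quat(deg): a=np.radians(deg)/2; return [0,np.cos(a),np.sin(a),0]
def wpix(u,v,z,s):
    "wrist pixel -> world point on plane z"
    c=vision.camera_info("wrist");K=np.array(c["mtx"]);H=np.array(c["hand_eye"])
    x=np.array([(u-K[0,2])/K[0,0],(v-K[1,2])/K[1,1]]);th=np.hypot(*x)
    r=np.r_[x/max(th,1e-9)*np.sin(th),np.cos(th)]
    q=np.array(s["eef_rot"]);R=Ro.from_quat(q[[1,2,3,0]]).as_matrix()
    o=R@H[:3,3]+np.array(s["tcp_pos"]);d=R@H[:3,:3]@r
    return o+d*(z-o[2])/d[2]
E
python3 - <<'E'
from h import *
ctrl.close_gripper(); ctrl.movep([.53,-.06,.30],quat(34))
s=get_state();im,d=vision.grab_frame("wrist");cv2.imwrite("pics/w1.png",im)
print(s["tcp_pos"],s["time"],s["width"],s["contact_force"],ctrl.pinch_z,s["eef_rot"])
for t,z in(("plunger_top",.1),("bearing_1",.056),("green_pad",.008),("red_pad",.008)):
    for r in models.masks_of("wrist",t)[:4]:
        ys,xs=np.nonzero(r["mask"])
        P=np.array([wpix(x,y,z,s) for x,y in zip(xs,ys)])
        c,wh,an=cv2.minAreaRect(P[:,:2].astype(np.float32)*1000)
        print(t,round(r["p"],2),np.round(r["point"]),len(xs),np.round(P.mean(0),4),"rect",np.round(c),np.round(wh),round(an,1))
E
```

```text
[ 0.52994744 -0.06131099  0.29970714] 3.5583 -7.464361074887984e-05 [0.02084433 0.15153762 0.12729329] -0.0187 [ 8.44888456e-05  9.56600836e-01  2.91401347e-01 -2.97215913e-04]
plunger_top 0.82 [258. 201.] 701 [ 0.5073 -0.0821  0.1   ] rect [507. -83.] [36. 34.] 33.9
bearing_1 0.97 [352. 176.] 452 [ 0.5997 -0.1771  0.056 ] rect [ 600. -177.] [37. 31.] 83.5
bearing_1 0.87 [259. 148.] 536 [ 0.5575 -0.0509  0.056 ] rect [558. -51.] [34. 31.] 34.0
bearing_1 0.55 [204. 224.] 431 [ 0.4261 -0.0483  0.056 ] rect [426. -48.] [35. 31.] 18.4
green_pad 0.63 [211. 109.] 1078 [0.5606 0.0355 0.008 ] rect [561.  36.] [52. 46.] 32.3
red_pad 0.84 [309. 116.] 1039 [ 0.6359 -0.0874  0.008 ] rect [636. -88.] [52. 45.] 32.1
```

View pics/w1.png

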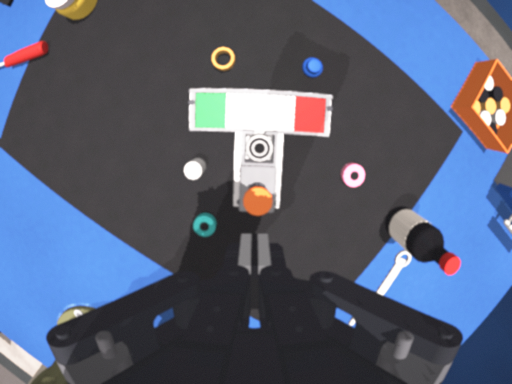

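The wrist view agrees with the scene camera: pads 52×45 mm, pad midpoint (0.598,-0.026) and yaw about 32°. The plunger is at (258,201) and the stack at (259,148). Now I'll press.

```bash
python3 - <<'E'
from h import *
p=[.507,-.083]; q=quat(32)
ctrl.movep(p+[.13],q); ctrl.movel(p+[.103],max_speed=.08)
f0=get_state()["contact_force"][2]
for z in(.09,.08,.074,.071,.069):
    ctrl.movel(p+[z],max_speed=.05); s=get_state();print(z,s["tcp_pos"][2].round(4) if hasattr(s["tcp_pos"][2],'round') else s["tcp_pos"][2],s["contact_force"][2]-f0)
    if s["contact_force"][2]-f0>25: break
ctrl.pause(.2)
ctrl.movel(p+[.11],max_speed=.05); ctrl.movel(p+[.2],max_speed=.15); 
ctrl.movep([.56,-.10,.27],q)
s=get_state();im,d=vision.grab_frame("wrist");cv2.imwrite("pics/w2.png",im);print(s["time"])
for t,z in(("bearing_1",.024),("green_pad",.008),("plunger_top",.1)):
    for r in models.masks_of("wrist",t)[:4]:
        ys,xs=np.nonzero(r["mask"]);P=np.array([wpix(x,y,z,s) for x,y in zip(xs,ys)])
        c,wh,an=cv2.minAreaRect(P[:,:2].astype(np.float32)*1000)
        print(t,round(r["p"],2),np.round(r["point"]),np.round(P.mean(0),4),"rect",np.round(c),np.round(wh),round(an,1))
E
```

```text
0.09 0.0905 5.167920402368387
0.08 0.0805 6.080495889303992
0.074 0.0745 6.032703854411803
0.071 0.0717 8.365897793663585
0.069 0.0697 7.295852113211571
8.9167
bearing_1 0.8 [220. 152.] [ 0.556 -0.049  0.024] rect [556. -49.] [37. 37.] 75.9
bearing_1 0.79 [325. 177.] [ 0.6029 -0.1916  0.024 ] rect [ 603. -192.] [37. 34.] 34.7
bearing_1 0.65 [174. 232.] [ 0.4154 -0.0509  0.024 ] rect [415. -51.] [42. 33.] 7.2
bearing_1 0.55 [225. 115.] [ 0.5979 -0.027   0.024 ] rect [598. -27.] [31. 34.] 31.0
green_pad 0.87 [175. 116.] [0.5607 0.0354 0.008 ] rect [561.  35.] [51. 46.] 32.1
green_pad 0.25 [224. 113.] [ 0.5972 -0.0255  0.008 ] rect [597. -26.] [33. 33.] 31.0
plunger_top 0.84 [217. 212.] [ 0.5078 -0.0825  0.1   ] rect [508. -81.] [37. 34.] 32.5
```

View pics/w2.png

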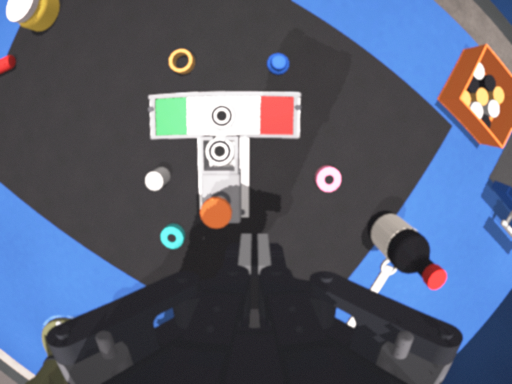

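One bearing was fed and lies at (221,115), world (0.598,-0.027). The plunger is up and the stack is still in the magazine. I'll come down on its red side and push toward green.

```bash
python3 - <<'E'
from h import *
o=np.array([.598,-.0265]); g=np.array([.5607,.0354]); v=(g-o)/np.linalg.norm(g-o); q=quat(32)
print(np.linalg.norm(g-o),v)
P=lambda s,z: list(o+v*s)+[z]
ctrl.movep(P(-46,.2) if 0 else P(-.046,.12),q); ctrl.movel(P(-.046,.0145),max_speed=.08)
f0=np.array(get_state()["contact_force"])
for s in(-.02,.01,.034):
    ctrl.movel(P(s,.0145),max_speed=.04); st=get_state();print(s,np.round(st["tcp_pos"],4),np.round(np.array(st["contact_force"])-f0,2))
s=get_state();im,d=vision.grab_frame("wrist");cv2.imwrite("pics/w3.png",im);print(s["time"])
im2,_=vision.grab_frame("scene");cv2.imwrite("pics/s3.png",cv2.resize(im2[170:280,180:320],None,fx=5,fy=5))
for c in("scene","wrist"):
  for r in models.masks_of(c,"bearing_1")[:4]:
    ys,xs=np.nonzero(r["mask"]);Q=np.array([(wpix(x,y,.024,s) if c=="wrist" else onplane(c,x,y,.024)) for x,y in zip(xs,ys)]).mean(0)[:2]
    print(c,round(r["p"],2),np.round(r["point"]),Q.round(4),"along",round((Q-o)@v,4))
E
```

```text
0.07226963401041961 [-0.51612272  0.85651465]
-0.02 [ 0.6084 -0.0438  0.0145] [-0.08 -1.02 -0.46]
0.01 [ 0.593  -0.0182  0.0145] [-1.09  0.34 -0.54]
0.034 [0.5805 0.0025 0.0145] [-0.57 -0.71 -0.01]
13.7333
scene 0.6 [219. 269.] [ 0.6068 -0.2011] along -0.1541
scene 0.49 [176. 219.] [ 0.4157 -0.1645] along -0.0241
scene 0.42 [199. 196.] [ 0.4164 -0.0597] along 0.0653
wrist 0.66 [469. 330.] [ 0.6075 -0.1735] along -0.1308Traceback (most recent call last):
  File "<stdin>", line 13, in <module>
  File "h.py", line 13, in wpix
    c=vision.camera_info("wrist");K=np.array(c["mtx"]);H=np.array(c["hand_eye"])
ValueError: time passes only in moves, steps and waits
```

View pics/w3.png

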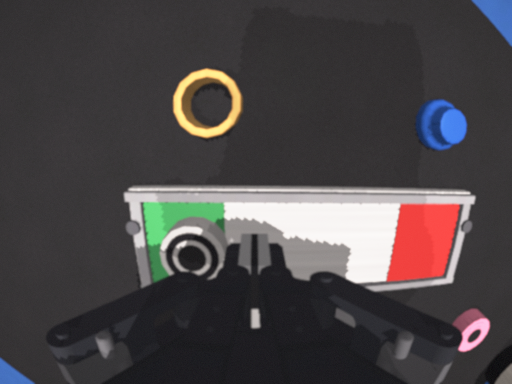

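The bearing at (191,252) is already on the green pad, against the finger. I'll measure where it lies.

```bash
python3 - <<'E'
from h import *
s=get_state()
o=np.array([.598,-.0265]); g=np.array([.5607,.0354]); v=(g-o)/np.linalg.norm(g-o)
for px in((191,252),(164,250)):
    Q=wpix(*px,.024,s)[:2];print(Q.round(4),(Q-o)@v)
for px in((143,222),(225,222)): Q=wpix(*px,.008,s)[:2];print("pad edge",Q.round(4),(Q-o)@v)
E
```

```text
[0.5666 0.0308] 0.06529300435159642
[0.5596 0.0433] 0.07958085015356252
pad edge [0.5587 0.0619] 0.09602852813680536
pad edge [0.5841 0.0226] 0.04922994181378797
```

```bash
python3 - <<'E'
from h import *
o=np.array([.598,-.0265]); g=np.array([.5607,.0354]); v=(g-o)/np.linalg.norm(g-o); q=quat(32)
P=lambda s,z: list(o+v*s)+[z]
ctrl.movel(P(.0405,.0145),max_speed=.02);ctrl.pause(.2)
ctrl.movel(P(.03,.0145),max_speed=.04);ctrl.movel(P(.0,.15),max_speed=.12)
ctrl.movep([.56,-.10,.27],q)
s=get_state();im,d=vision.grab_frame("wrist");cv2.imwrite("pics/w4.png",cv2.resize(im[60:260,120:340],None,fx=2.5,fy=2.5));print(s["time"])
for t,z in(("bearing_1",.024),("green_pad",.008),("plunger_top",.1)):
    for r in models.masks_of("wrist",t)[:4]:
        ys,xs=np.nonzero(r["mask"]);Q=np.array([wpix(x,y,z,s) for x,y in zip(xs,ys)]).mean(0)
        print(t,round(r["p"],2),np.round(r["point"]),Q.round(4),"along",((Q[:2]-o)@v).round(4))
E
```

```text
16.9667
bearing_1 0.97 [327. 179.] [ 0.6029 -0.1917  0.024 ] along -0.144
bearing_1 0.81 [172. 115.] [0.5618 0.0327 0.024 ] along 0.0694
bearing_1 0.69 [172. 234.] [ 0.4155 -0.051   0.024 ] along 0.0732
bearing_1 0.67 [221. 152.] [ 0.5562 -0.0491  0.024 ] along 0.0022
green_pad 0.82 [178. 127.] [0.5603 0.0331 0.008 ] along 0.0705
plunger_top 0.6 [216. 211.] [ 0.5079 -0.0825  0.1   ] along -0.0014
```

View pics/w4.png

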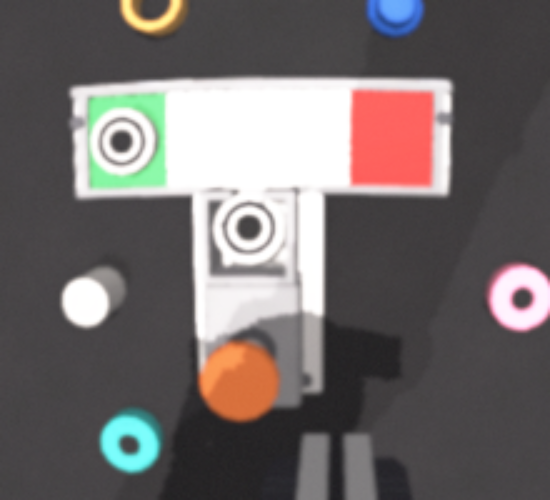

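The bearing lies flat on the green pad at (122,141) in the crop, about 3 mm from the pad's centre. The plunger is up, the stack is in the magazine and the bystanders are where they were.

```bash
python3 -c "
from h import *
ticket.close_job()"
```

```text
the job is handed in; nothing more can be done
```

The job is handed in: one bearing was fed and pushed onto the green pad. I pressed the plunger once, to about 30 mm of its 33 mm travel, with shut fingers. I let it spring back, then pushed the bearing along the trough with the fingertips.

Last checks, from the wrist camera at about 17 s of the 43 s allowed:
- **Bearing:** it lies flat at (0.562, 0.033), about 3 mm from the pad's centre. The limit is 13 mm.
- **Plunger:** it looks fully up, at the same spot as before the press.
- **Stack:** a bearing still shows in the magazine. Only the top one is visible from above, so I did not check the lower one separately.
- **Bystanders:** the bushing, top cap and socket near the dispenser look unmoved; I did not measure any bystander.
- **Forces:** the wrist read about 8 N at most in the press and about 1 N in the push.

The only detection failure was during the push. The networks missed the bearing while the finger was beside it, so I read its position from the picture and checked it again after backing away.

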